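Hold a master ball in an optical gauge's beam

TASK

The polished steel master ball lies loose in a white porcelain dish parked in its blue nest: pinch the dish gently by its two flat ears (the porcelain is brittle, no more than 20 N of grip), lift it straight up out of the nest's pocket and turn it a quarter turn, keeping it level and moving so smoothly that the ball stays centred inside the blue ring. Bring it between the optical gauge's two heads with the ears and fingers square to the beam, one on each side, so that they do not block it, the ball on the line between the two windows and midway between the heads, and finish there, still holding the dish level in the air with the ball resting in its middle. Never touch the ball, do not bump the gauge, and leave the other things on the bench where they are.

Things in the scene. Friction and masses are not known exactly. Their poses are not given: they have to be found in the camera images.
- dish: White porcelain dish, 53 mm across, 20 mm high, 80 to 130 g. Origin: centre of its underside, z up. Foot bar below: 34 (x) x 15 (y) x 8 mm high. Two flat ears at +y and -y: upright outer faces, 57 mm apart over both, 22 mm wide along x, z = 8 to 19.5 mm; they overhang the nest, so fingers can come down outside both. A blue ring of 14 mm radius is drawn in the hollow
- dish_centre (a point): Point 25.5 mm above the dish's origin, where the ball's centre is when it rests in the middle; axes as the dish. The hollow is a shallow cone, lowest (z = 13 mm) at the centre: it rises at 5 degrees to 9 mm radius, 12 degrees to 18 mm, then 28 degrees to the rim at z = 20 mm
- ball_center (a point): Centre of the polished steel ball, 25 mm in diameter, 64 g, loose in the dish; its axes turn as it rolls and mean nothing
- ball: The same ball as a body; its origin lies on the ball's surface and rolls with it, so use point ball_center instead
- nest: Fixed blue metal block, 64 (x) x 44 (y) x 34 mm high on a foot 94 x 44 x 8 mm. Origin: centre of its underside, z up. The dish starts on it, axes parallel, dish origin 26 mm above the nest's: its foot bar stands in a pocket in the top (36 x 17 mm, 10 mm deep), so it must rise over 8 mm before it can turn
- gauge: Fixed optical gauge: dark base rail 90 (x) x 290 (y) x 12 mm with two white box heads on columns, light head at +y, receiver head at -y, each 56 (x) x 62 (y) x 50 mm, z = 75 to 125 mm. Free gap between the heads 134 mm, window frames stand 4 mm into it on both sides. Origin: centre of its underside, y along the beam, z up
- gauge_beam (a point): Point on the beam midway between the heads, 100 mm above the bench; axes as the gauge: y along the beam, x across it. At the start the dish's y (ear to ear) lies along the beam's direction within 0.15 rad; at the end it must lie along this x, either way round
- beaker: Clear beaker, 54 mm across, 70 mm high, standing behind the gauge; a bystander. Origin at the centre of its underside
- wash_bottle: White wash bottle with red cap and bent spout, 65 mm body, 199 mm high, standing at the back; a bystander. Origin at the centre of its underside
- petri_dish: Closed petri dish, 61 mm across, 15 mm high, lying in front; a bystander. Origin at the centre of its underside
- tin: Round light-coloured tin, 60 mm across, 26 mm high, standing in front; a bystander. Origin at the centre of its underside
Not all that is in view belongs to the job. What is shaped like the dish but green, purple or turquoise is not meant.

How it is judged:
By the outcome, as a careful person would: the job done as asked, in the order asked, and still so for the second after the job is handed in, while the arm keeps its last pose, push and grip.
It also fails if it takes over 48 s, if anything falls off the work surface, if the arm or the gripper's body presses on something with over 40 N, if the wrist force passes 120 N, or if a joint passes its speed limit or range.

ROBOT

A 6-joint arm with a two-finger parallel gripper is mounted at the origin on a cart in front of the work surface, level with it; the furniture and walls round the work are solid. World frame = base frame: x ahead of the robot, y to its left, z up, the work surface at z = 0. Lengths are in m, angles in degrees, forces in N, time in s.
With the tool pointing down it reaches from about 0.4 to 0.925 m from the base axis. Payload 12.5 kg.
Tool frame: the origin (TCP) lies midway between the tips of the shut fingers; the grasp point (between the pads) lies 19 mm behind it; y points along the fingers, z is the direction in which the jaws open and shut, and the axes are right-handed (so a half turn about y gives the same grasp; the last joint's range is limited). The gripper opens to 95 mm and grips with 3 to 60 N. Pads are 20 mm wide; open, the fingers measure 119 mm over their backs; the gripper's body (75 mm by 180 mm) begins 59 mm behind the grasp point.
Start: joints at [57.319, 28.126, 89.318, -0, 62.55, -6.05], TCP at [0.28, 0.559, 0.215] pointing down, gripper open.
Joint ranges: [-177.58, 177.58], [-47.91, 125.51], [2.72, 160], [-65.01, 245.01], [3.68, 167.84], [-153.87, 153.87]. Speed limits (degrees/s): [127.2, 127.2, 159.86, 180, 180, 180].

INTERFACE

Orientations are given as [roll, pitch, yaw] about the fixed x, y, z axes, in that order (R = Rz(yaw) Ry(pitch) Rx(roll)).
In Python, from rig import status, viewer, hand_in gives the robot as it stands.
- The arm moves only by the shell command python3 -m inch 'ROWS' [FORCE]. ROWS is JSON, a list of rows, each an object with "translation": the shift along the tool's x, y, z in m, a list of three; "rotation": the turn, a rotation vector about the tool's x, y, z in rad, a list of three; "fingers": the gripper command: -1 is shut, 1 is fully open, values between are in proportion. A call has exactly 5 rows; each row is the pose to reach, as a shift and turn from the pose commanded when the call began, along the tool's axes at that moment; what a row does not reach only later rows make up. A row lasts 1/12 s, in which the tool goes at most 41.7 mm and 7.16 degrees, less where a joint would pass 70% of its speed; a pose out of reach is approached as far as the arm can. A call with a gripper value outside its range is refused whole. The fingers move at their own pace and stop on an object; FORCE is the grip in N (left out, the last holds). Time passes only in rows, so rows that repeat a pose let the fingers close, or fill a call up. It gives the time, the measured TCP pose, the force and the opening at its end, in the units of the state.
- status.sense(): the state, without advancing time (a new reading comes with each control period).
- viewer.camera(name): name is "scene" or "top"; returns the picture (384x512x3 uint8, red, green, blue); there is no depth.
- viewer.camera_model(name): a dict with "mtx" (3x3 intrinsics, pixels), "pose" (4x4, takes a point from camera to world coordinates). Camera axes: x right, y down, z forward; pixel columns grow to the right and rows downward; lengths in m; the calibration is good to about 2 mm. A picture is of the moment at which its call begins. camera_model takes no time and is no camera call.
- hand_in(): hands the job in, once; it reports no verdict.
The state is a dict: "time": time; "qpos": joint angles; "qvel": joint speeds; "tau": joint torques, N m; "tcp_pos": TCP position; "tool_rot": TCP orientation; "force": force on the tool from outside, world axes, zero at the start; "torque": the same for the moment, N m; "grip_width": finger opening in m.
Only numpy, scipy, OpenCV 4.12 (cv2) and the standard library are available. Lean on these libraries where they do the work, as an engineer would, in place of code of your own. Each camera call takes 0.05 s, during which the arm holds its last target.

## Working session

There is one attempt and no reset: what is moved stays moved. The work goes in short steps, Python scripts to look and compute and a shell command to move; the robot and the scene stay as the last step left them, time stands still between calls to the robot, and variables do not carry over. Pictures are saved under pics/ and viewed, and the job is handed in when it is done.

```bash
ls; mkdir -p pics
python3 - <<'E'
from rig import status, viewer
import cv2,json
print(status.sense())
for n in("scene","top"):
    im=viewer.camera(n); cv2.imwrite(f"pics/{n}0.png",im[:,:,::-1]); m=viewer.camera_model(n); print(n,m)
E
```

```text
pics
{'time': 0.0, 'qpos': array([ 5.73195941e+01,  2.81640132e+01,  8.93511338e+01, -6.06775636e-04,
        6.25479361e+01, -6.05061136e+00]), 'qvel': array([-0.06239576,  0.06833948, -0.0021054 ,  0.0575599 , -0.05342556,
        0.01603678]), 'tau': array([ 3.81251466e-04, -6.12652588e+01, -2.58182305e+01,  6.92050369e-02,
        4.82130842e-02, -1.42698177e-04]), 'tcp_pos': array([0.27998984, 0.55850029, 0.21405714]), 'tool_rot': array([-9.00627884e+01,  6.11424459e-03, -2.66295179e+01]), 'force': array([-0.02007161, -0.2015404 , -0.1899087 ]), 'torque': array([ 0.01545551, -0.02497251,  0.03207922]), 'grip_width': 0.09493429242043784}
scene {'mtx': array([[477.47988836,   0.        , 255.63800855],
       [  0.        , 477.47988836, 187.44577905],
       [  0.        ,   0.        ,   1.        ]]), 'pose': array([[ 0.51234474, -0.54329125,  0.66508457, -0.22132378],
       [-0.85860841, -0.30858584,  0.40934872, -0.45674705],
       [-0.0171599 , -0.78077487, -0.62457677,  0.81697609],
       [ 0.        ,  0.        ,  0.        ,  1.        ]])}
top {'mtx': array([[412.13726411,   0.        , 258.08093331],
       [  0.        , 412.13726411, 193.35962554],
       [  0.        ,   0.        ,   1.        ]]), 'pose': array([[ 2.38702769e-02, -9.84635102e-01,  1.72985335e-01,
         4.09559537e-01],
       [-9.99714821e-01, -2.36308646e-02,  3.44359158e-03,
         4.19098864e-02],
       [ 6.97111894e-04, -1.73018203e-01, -9.84918380e-01,
         1.11674905e+00],
       [ 0.00000000e+00,  0.00000000e+00,  0.00000000e+00,
         1.00000000e+00]])}
```

View pics/scene0.png

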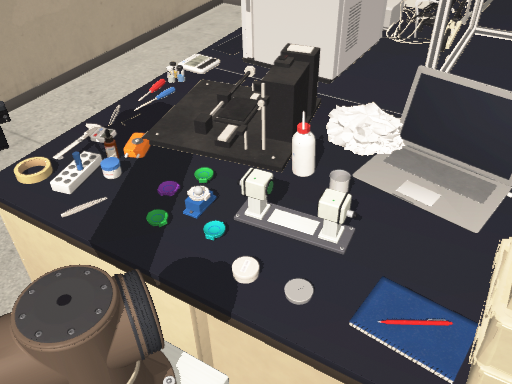

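View pics/top0.png

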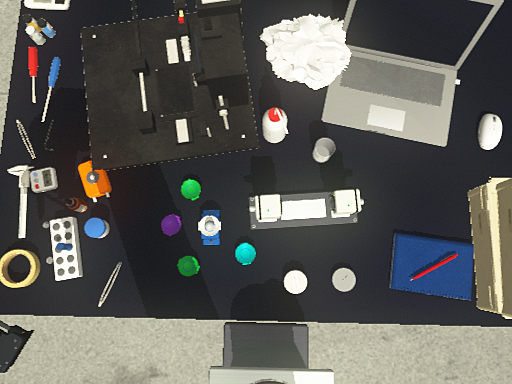

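The scene view shows the nest with dish and ball at about (198,198), green decoys around it, and the gauge at about (295,215). The top view shows the nest at (209,227) and the gauge from (268,207) to (345,204). I'll zoom in next.

Run:
```python
import cv2,numpy as np
t=cv2.imread("pics/top0.png"); s=cv2.imread("pics/scene0.png")
cv2.imwrite("pics/z1.png",cv2.resize(t[170:270,160:260],None,fx=6,fy=6,interpolation=cv2.INTER_CUBIC))
cv2.imwrite("pics/z2.png",cv2.resize(t[175:240,240:375],None,fx=5.8,fy=5.8,interpolation=cv2.INTER_CUBIC))
cv2.imwrite("pics/z3.png",cv2.resize(s[160:260,170:300],None,fx=6,fy=6,interpolation=cv2.INTER_CUBIC))
cv2.imwrite("pics/z4.png",cv2.resize(s[150:260,225:365],None,fx=5.4,fy=5.4,interpolation=cv2.INTER_CUBIC))
```

```text
(no output)
```

View pics/z1.png

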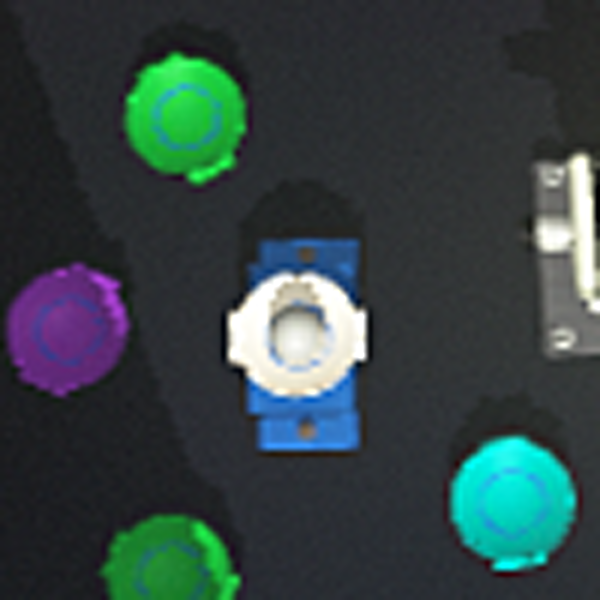

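View pics/z2.png

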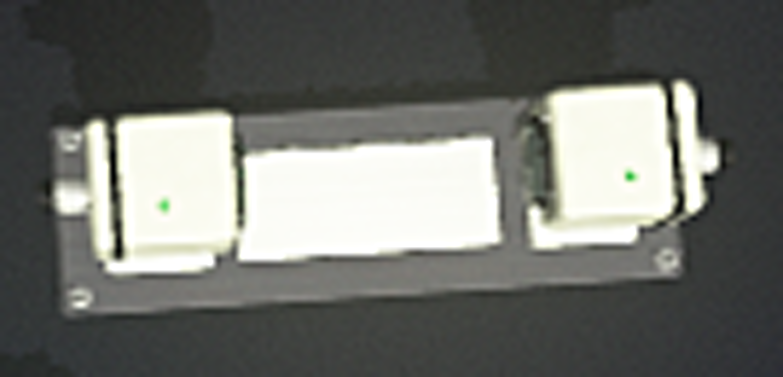

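View pics/z3.png

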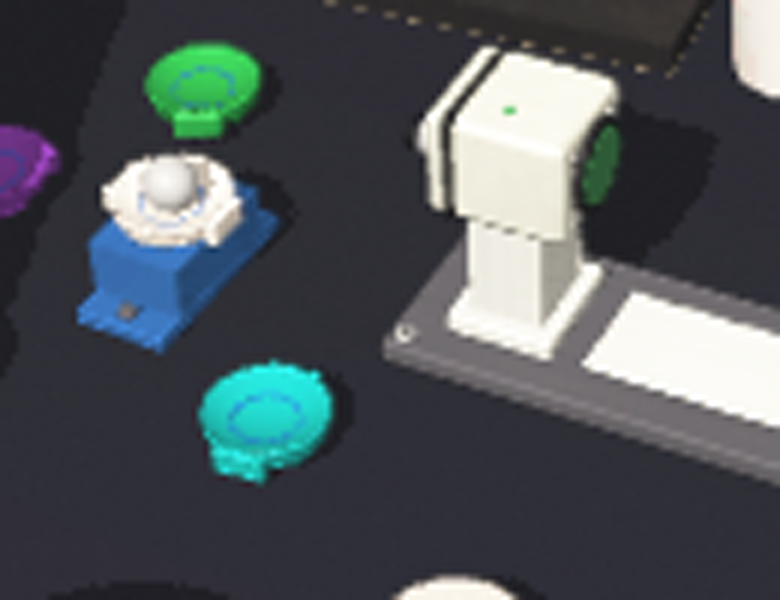

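View pics/z4.png

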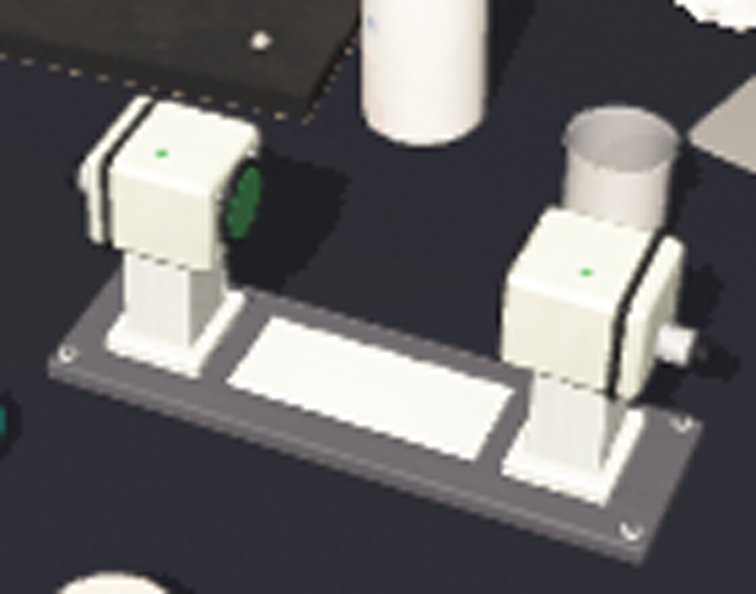

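The zooms show the white dish on the nest at top view (209,225), with its ears left and right. The gauge rail, its white plate and the two green LEDs on the heads are all clear. Next I'll measure these.

```bash
cat > h.py <<'E'
import numpy as np,cv2
from rig import viewer
M={n:viewer.camera_model(n) for n in("scene","top")}
def ray(n,p):
    m=M[n]; d=m["pose"][:3,:3]@np.linalg.solve(m["mtx"],[p[0],p[1],1.]); return m["pose"][:3,3],d/np.linalg.norm(d)
def onz(n,p,z):
    o,d=ray(n,p); return o+d*(z-o[2])/d[2]
def tri(a,b):
    A=np.zeros((3,3));y=np.zeros(3);R=[ray("scene",a),ray("top",b)]
    for o,d in R:
        P=np.eye(3)-np.outer(d,d);A+=P;y+=P@o
    x=np.linalg.solve(A,y); return x,[np.linalg.norm((np.eye(3)-np.outer(d,d))@(x-o)) for o,d in R]
def proj(n,X):
    m=M[n];c=m["pose"][:3,:3].T@(np.asarray(X)-m["pose"][:3,3]);q=m["mtx"]@c;return q[:2]/q[2]
E
python3 - <<'E'
from h import *
im={n:cv2.imread(f"pics/{n}0.png") for n in M}
np.set_printoptions(precision=4,suppress=True)
# green LEDs
def comps(n,mask,roi,mn=1):
    x0,y0,x1,y1=roi; k=np.zeros_like(mask);k[y0:y1,x0:x1]=mask[y0:y1,x0:x1]
    c,l,s,ce=cv2.connectedComponentsWithStats(k.astype(np.uint8)); return [(s[i][4],ce[i],s[i][:4]) for i in range(1,c) if s[i][4]>=mn]
led={}
for n,roi in(("top",(255,180,370,230)),("scene",(238,160,360,215))):
    f=im[n].astype(int); g=f[:,:,1]-f[:,:,2]
    x0,y0,x1,y1=roi
    mk=(g>25)
    for c in comps(n,mk,roi):print(n,c)
    hsv=cv2.cvtColor(im[n],cv2.COLOR_BGR2HSV)
    mb=(hsv[:,:,0]>100)&(hsv[:,:,0]<125)&(hsv[:,:,1]>120)&(hsv[:,:,2]>60)
    for c in comps(n,mb,(170,170,225,250),30):print("blue",n,c)
f=im["top"]
w=(f.min(2)>150)
for c in comps("top",w,(190,205,230,250),5):print("dish top",c)
for c in comps("top",(f.min(2)>200),(270,180,335,230),30):print("plate top",c)
# plate quad
k=np.zeros(w.shape,np.uint8);k[190:222,282:329]=(f.min(2)>180)[190:222,282:329]
cs,_=cv2.findContours(k,cv2.RETR_EXTERNAL,cv2.CHAIN_APPROX_NONE);c=max(cs,key=cv2.contourArea);print(cv2.minAreaRect(c))
# rail extents
s=im["scene"];k=np.zeros(w.shape,np.uint8);k[205:240,262:322]=(s.min(2)>180)[205:240,262:322]
cs,_=cv2.findContours(k,cv2.RETR_EXTERNAL,cv2.CHAIN_APPROX_NONE);c=max(cs,key=cv2.contourArea);print(cv2.minAreaRect(c), cv2.boundingRect(c))
E
```

```text
top (np.int32(3), array([348.3333, 204.6667]), array([348, 204,   2,   2], dtype=int32))
top (np.int32(4), array([267.75, 210.  ]), array([267, 209,   2,   3], dtype=int32))
blue top (np.int32(109), array([211.1193, 213.1284]), array([201, 210,  19,  10], dtype=int32))
blue top (np.int32(174), array([210.9023, 239.0115]), array([201, 231,  19,  14], dtype=int32))
scene (np.int32(2), array([254.5, 178. ]), array([254, 178,   2,   1], dtype=int32))
scene (np.int32(50), array([269.76, 187.08]), array([267, 181,   6,  13], dtype=int32))
scene (np.int32(3), array([333., 200.]), array([332, 200,   3,   1], dtype=int32))
blue scene (np.int32(412), array([197.3325, 205.7767]), array([183, 190,  34,  29], dtype=int32))
dish top (np.int32(335), array([208.9075, 225.6239]), array([198, 215,  23,  21], dtype=int32))
plate top (np.int32(1023), array([296.8944, 208.3206]), array([270, 195,  56,  25], dtype=int32))
((303.2529296875, 209.0467071533203), (18.339218139648438, 43.664798736572266), 86.42366790771484)
((292.9174499511719, 221.27525329589844), (50.38166809082031, 14.5589599609375), 16.699241638183594) (267, 209, 53, 26)
```

Run:
```python
from h import *
np.set_printoptions(precision=4,suppress=True)
im={n:cv2.imread(f"pics/{n}0.png").astype(float) for n in M}
def cen(n,x,y):
    f=im[n][y-3:y+4,x-3:x+4]; w=np.clip(f[:,:,1]-f[:,:,2]-8,0,None); Y,X=np.mgrid[y-3:y+4,x-3:x+4]; return np.array([(w*X).sum(),(w*Y).sum()])/w.sum()
P={}
for k,(a,b) in {"light":((254,178),(268,210)),"recv":((333,200),(348,205))}.items():
    A,B=cen("scene",*a),cen("top",*b); X,e=tri(A,B);P[k]=X; print(k,A,B,X,e,"z125:",onz("scene",A,.125),onz("top",B,.125))
d=P["light"]-P["recv"];print("LED mid",(P["light"]+P["recv"])/2,np.linalg.norm(d),"beam yaw",np.degrees(np.arctan2(-d[0],d[1])))
u=lambda x,y,s,ox,oy:((x+.5)/s-.5+ox,(y+.5)/s-.5+oy)
for p in((70,141),(80,297),(667,261)):q=u(*p,5.8,240,175);print("screw top",onz("top",q,.012))
for p in((67,353),(682,424),(630,530)):q=u(*p,5.4,225,150);print("screw scene",onz("scene",q,.012))
# plate quad
for n,roi,q0 in(("top",(282,190,329,222),.012),("scene",(262,205,324,240),.012)):
    x0,y0,x1,y1=roi; k=(im[n].min(2)>180).astype(np.uint8); m=np.zeros_like(k); m[y0:y1,x0:x1]=k[y0:y1,x0:x1]
    cs,_=cv2.findContours(m,0,1);c=max(cs,key=cv2.contourArea)
    h=cv2.approxPolyDP(c,3,True)[:,0];print(n,h.tolist());print(np.array([onz(n,p,.013)[:2] for p in h]), np.mean([onz(n,p,.013)[:2] for p in h],0))
# dish: ears ends in top, disc ellipse
k=(im["top"].min(2)>150).astype(np.uint8);m=np.zeros_like(k);m[205:250,190:230]=k[205:250,190:230]
for y in range(213,238):print(y,''.join('%4d'%v for v in im["top"][y,195:225].min(1)))
```

```text
light [254.4601 177.9202] [267.8353 209.9569] [0.5445 0.0193 0.1246] [np.float64(0.001727967623533975), np.float64(0.0017279676235339796)] z125: [0.5453 0.0178 0.125 ] [0.5434 0.0207 0.125 ]
recv [333.1294 199.9706] [348.25   204.8523] [ 0.5615 -0.1759  0.1249] [np.float64(0.0015428514558258142), np.float64(0.0015428514558256863)] z125: [ 0.5627 -0.177   0.125 ] [ 0.5606 -0.1745  0.125 ]
LED mid [ 0.553  -0.0783  0.1248] 0.19594109709573515 beam yaw 4.973467013321903
screw top [0.5879 0.0628 0.012 ]
screw top [0.5149 0.0563 0.012 ]
screw top [ 0.5382 -0.2156  0.012 ]
screw scene [0.5173 0.0548 0.012 ]
screw scene [ 0.6144 -0.2113  0.012 ]
screw scene [ 0.5416 -0.2169  0.012 ]
top [[324, 199], [282, 202], [282, 219], [325, 216]]
[[ 0.5922 -0.1334]
 [ 0.5812 -0.0196]
 [ 0.535  -0.0202]
 [ 0.5458 -0.1359]] [ 0.5635 -0.0773]
scene [[267, 220], [310, 234], [319, 222], [277, 209]]
[[ 0.5376 -0.0207]
 [ 0.5458 -0.1346]
 [ 0.5949 -0.1355]
 [ 0.5862 -0.0223]] [ 0.5661 -0.0783]
213   42  45  43  44  37  32  34  37  36  42  39  39  36  37  45  62  71  50  37  40  40  43  41  44  40  35  48  46 
[... 2307 characters left out ...]
222 220 221 220 219 216 213 211 204 203 212 172  25  32  42  45  45  46  48
233   44  44  44  45  45  28  50 202 236 214 209 212 211 212 212 208 208 201 198 197 208 149  30  39  40  45  47  49  45  46
234   45  43  45  42  43  32  35  27 142 210 196 210 207 201 202 199 199 184 175 221 143  28  46  43  41  45  44  49  49  45
235   44  43  43  46  42  37  44  44  31  53 167 236 219 178 177 187 230 245 123  24  37  46  51  46  41  44  45  46  48  48
236   42  46  45  45  45  35  48  51  48  39  33  24  32  69  87  47  20  28  36  41  49  51  53  48  41  45  44  45  47  45
237   44  43  45  43  43  38  45  53  54  51  48  49  47  44  43  43  46  48  49  50  52  56  53  44  37  47  45  49  45  46
```

Run:
```python
from h import *
np.set_printoptions(precision=4,suppress=True)
L=onz("top",(197.7,225.7),.0455);R=onz("top",(220.1,225.4),.0455)
print("ears",L,R,(L+R)/2,np.linalg.norm(L-R),np.degrees(np.arctan2(-(L-R)[0],(L-R)[1])))
im=cv2.imread("pics/top0.png"); hsv=cv2.cvtColor(im,cv2.COLOR_BGR2HSV); b=im[:,:,0].astype(float)-im[:,:,2]
for y in (210,211,212,213,239,240,241,242,243,244):print(y,b[y,198:224].astype(int))
def mid(y):
    r=b[y,196:226];r=np.clip(r/ np.percentile(r,70),0,1);return 
u=lambda x,y,s,ox,oy:((x+.5)/s-.5+ox,(y+.5)/s-.5+oy)
A=onz("top",u(309,450,6,160,170),.008);B=onz("top",u(310,240,6,160,170),.008)
print("foot",A,B,(A+B)/2,np.linalg.norm(A-B),np.degrees(np.arctan2((B-A)[1],(B-A)[0])))
# ball
s=cv2.imread("pics/scene0.png")
print("scene ball px: zoom (172,184)"); 
a=u(172,184,6,170,160)
print(tri(a,(208.9,226)), "ball from dish", proj("scene",[*((L+R)/2)[:2],.0515]),proj("top",[*((L+R)/2)[:2],.0515]),a)
```

```text
ears [0.5085 0.2007 0.0455] [0.5107 0.1425 0.0455] [0.5096 0.1716 0.0455] 0.05829414935458107 2.1404293338904443
210 [  8   2   2   2   5  43  77  71  71  69  93 123 123 123 128 121 101 101
 103 101 109  79  -5   6   5   6]
211 [  7   5   1   1   5  67 104  99  98  94  96  70  17   9  56  98  93  92
  92  91  92  60  -5   5   5   6]
212 [  5   4   1  -2   6  58  98  94  95  91  98  55 -20 -20  36  98  93  89
  89  89  90  62  -8   2   3   7]
213 [ 8  5  1  6 12 61 95 93 93 95 95 79 26  3 59 99 93 89 90 97 94 61 -8  1
  8  4]
239 [  9   6   5  -8   1  62 115 125 122 122 124 128 101  89 124 128 124 120
 134 152 153 101  -7   6  10   7]
240 [ 10   9   5   1  16 113 161 151 149 150 157 127  28  30 102 157 149 148
 149 154 153 102  -8   4   8   9]
241 [  7   9   9   2  18 111 160 149 145 151 160  93 -33 -31  56 160 147 146
 148 153 152 103 -11   5   8   7]
242 [  8   9   6   2  19 107 157 148 147 147 158  97 -15 -16  59 158 151 149
 150 150 160 119 -12   5   7   7]
243 [  8   6   8   2  19 112 162 156 154 155 160 153 116 107 144 162 156 157
 157 156 159 120  -8  10   6   8]
244 [  9   8  10   4  23 112 178 188 186 185 187 192 191 189 182 167 172 174
 174 163 127  82  -2   6   6   6]
foot [0.4623 0.1681 0.008 ] [0.5566 0.1717 0.008 ] [0.5094 0.1699 0.008 ] 0.09434076890378446 2.2235185224007687
scene ball px: zoom (172,184)
(array([0.5095, 0.1686, 0.0518]), [np.float64(0.002743417808093135), np.float64(0.002743417808093123)]) ball from dish [196.2571 190.0525] [208.6301 225.3273] (198.25, 190.25)
```

Measured so far:

| Item | x, y (m) | Yaw |
|---|---|---|
| Dish | (0.5095, 0.1695) | 2.2° |
| Gauge | (0.5647, -0.0778) | 5.0° |

I'll approach at travel height with the fingers partly closed to 80 mm, which is 0.68 on the gripper command.

```bash
python3 -m inch '[{"translation":[0.0085,0,-0.0055],"rotation":[0,0,0],"fingers":1},{"translation":[0.025,0,-0.016],"rotation":[0,0,0],"fingers":1},{"translation":[0.050,0,-0.0325],"rotation":[0,0,0],"fingers":0.8},{"translation":[0.0755,0,-0.049],"rotation":[0,0,0],"fingers":0.7},{"translation":[0.101,0,-0.065],"rotation":[0,0,0],"fingers":0.68}]' 15
python3 -m inch '[{"translation":[0.025,0,-0.0165],"rotation":[0,0,0],"fingers":0.68},{"translation":[0.0505,0,-0.0325],"rotation":[0,0,0],"fingers":0.68},{"translation":[0.0755,0,-0.049],"rotation":[0,0,0],"fingers":0.68},{"translation":[0.101,0,-0.065],"rotation":[0,0,0],"fingers":0.68},{"translation":[0.126,0,-0.0815],"rotation":[0,0,0],"fingers":0.68}]' 15
```

```text
time: 0.52
tcp_pos: [0.3417, 0.4536, 0.2144]
tool_rot: [-90.0, 0.0, -26.6]
force: [0.2, 0.2, 1.4]
grip_width: 0.0822
time: 0.93
tcp_pos: [0.4179, 0.324, 0.2146]
tool_rot: [-90.0, 0.0, -26.6]
force: [-0.3, 0.5, -0.8]
grip_width: 0.0797
```

```bash
python3 -m inch '[{"translation":[0.025,0,-0.0165],"rotation":[0,0,0],"fingers":0.68},{"translation":[0.0505,0,-0.0325],"rotation":[0,0,0],"fingers":0.68},{"translation":[0.0755,0,-0.049],"rotation":[0,0,0],"fingers":0.68},{"translation":[0.098,0,-0.0635],"rotation":[0,0,0],"fingers":0.68},{"translation":[0.115,0,-0.0745],"rotation":[0,0,0],"fingers":0.68}]' 15
python3 -m inch '[{"translation":[0.014,0,-0.009],"rotation":[0,0,0],"fingers":0.68},{"translation":[0.025,0,-0.0165],"rotation":[0,0,0],"fingers":0.68},{"translation":[0.0325,0,-0.021],"rotation":[0,0,0],"fingers":0.68},{"translation":[0.0375,0,-0.024],"rotation":[0,0,0],"fingers":0.68},{"translation":[0.0375,0,-0.024],"rotation":[0,0,0],"fingers":0.68}]' 15
python3 -m inch '[{"translation":[0,0,0],"rotation":[0,-0.06,0],"fingers":0.68},{"translation":[0,0.01,0],"rotation":[0,-0.17,0],"fingers":0.68},{"translation":[0,0.03,0],"rotation":[0,-0.28,0],"fingers":0.68},{"translation":[0,0.05,0],"rotation":[0,-0.40,0],"fingers":0.68},{"translation":[0,0.06,0],"rotation":[0,-0.503,0],"fingers":0.68}]' 15
python3 -m inch '[{"translation":[0,0,0],"rotation":[0,0,0],"fingers":0.68},{"translation":[0,0,0],"rotation":[0,0,0],"fingers":0.68},{"translation":[0,0,0],"rotation":[0,0,0],"fingers":0.68},{"translation":[0,0,0],"rotation":[0,0,0],"fingers":0.68},{"translation":[0,0,0],"rotation":[0,0,0],"fingers":0.68}]' 15
python3 - <<'E'
from h import *
from rig import status
s=status.sense();print(s["time"],s["tcp_pos"],s["tool_rot"],s["qpos"],s["force"])
for n in M:
    im=viewer.camera(n)[:,:,::-1];cv2.imwrite(f"pics/{n}1.png",im)
    x,y=map(int,proj(n,[.51,.17,.08])); cv2.imwrite(f"pics/{n}1z.png",cv2.resize(im[y-60:y+60,x-70:x+70],None,fx=5,fy=5,interpolation=cv2.INTER_CUBIC));print(n,x-70,y-60,proj(n,s["tcp_pos"]))
E
```

```text
time: 1.35
tcp_pos: [0.4875, 0.2054, 0.2146]
tool_rot: [-90.0, -0.0, -26.7]
force: [-0.4, -0.3, 0.1]
grip_width: 0.0802
time: 1.77
tcp_pos: [0.5098, 0.169, 0.2146]
tool_rot: [-90.0, 0.0, -26.7]
force: [-0.2, -0.3, -0.7]
grip_width: 0.0798
time: 2.18
tcp_pos: [0.5084, 0.1703, 0.1528]
tool_rot: [-90.0, 0.1, 2.6]
force: [-0.5, 0.2, 0.1]
grip_width: 0.0798
time: 2.6
tcp_pos: [0.5098, 0.1698, 0.1554]
tool_rot: [-90.0, -0.1, 2.1]
force: [0.1, -0.1, 0.7]
grip_width: 0.0801
2.6 [0.50979236 0.16981124 0.15544065] [-8.99820851e+01 -7.88865676e-02  2.10832672e+00] [ 1.13756381e+01  2.51417124e+01  1.05540505e+02  6.57117722e-03
  4.92370410e+01 -8.07369880e+01] [ 0.12017091 -0.05591227  0.66312405]
scene 125 121 [192.83698363 156.85928933]
top 137 164 [204.18443524 220.96477832]
```

```bash
ls pics
```

```text
scene0.png
scene1.png
scene1z.png
top0.png
top1.png
top1z.png
z1.png
z2.png
z3.png
z4.png
```

View pics/top1z.png

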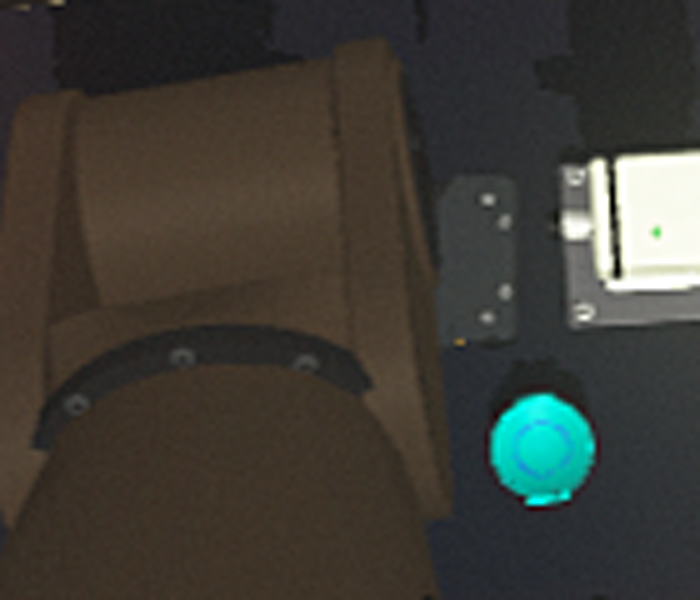

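View pics/scene1z.png

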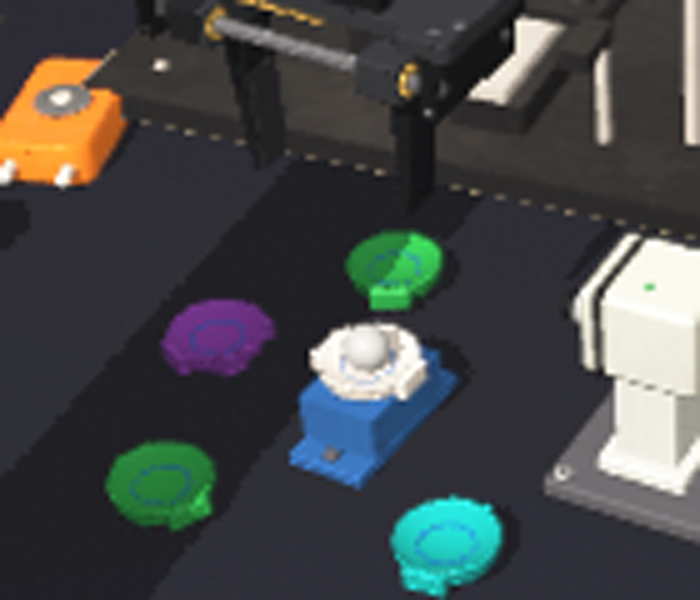

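The scene view shows both fingertips above the dish, at zoom (262,168) and (415,205). I'll compare these with their predicted positions, and also check how far away the wash bottle is.

Run:
```python
from h import *
T=np.array([.5098,.1698,.1554])
for s in(-1,1):
  for a in(40,52):print(s,a,[(proj("scene",T+[dx,s*a/1e3,0])-[125,121])*5+2 for dx in(-.01,.01)])
print("dish pred",(proj("scene",[.5095,.1695,.0515])-[125,121])*5+2)
print("bottle",onz("scene",(303,172),0),onz("top",(274,115),.19),onz("top",(323,150),.035))
im=cv2.imread("pics/scene1.png");cv2.imwrite("pics/scene1zz.png",cv2.resize(im[120:220,155:225],None,fx=8,fy=6*8/6,interpolation=cv2.INTER_CUBIC)[:600])
```

```text
-1 40 [array([396.41781315, 215.71745916]), array([420.76357951, 194.46087777])]
-1 52 [array([417.097677  , 223.03876821]), array([441.30720786, 201.60536991])]
1 40 [array([263.0062004, 168.4856372]), array([288.18093728, 148.35238959])]
1 52 [array([243.63828172, 161.62879717]), array([268.92617485, 141.65612851])]
dish pred [361.52261385 348.63208873]
bottle [ 0.77570343 -0.00251368  0.        ] [0.76109885 0.01204535 0.19      ] [ 0.72328902 -0.12768557  0.035     ]
```

View pics/scene1zz.png

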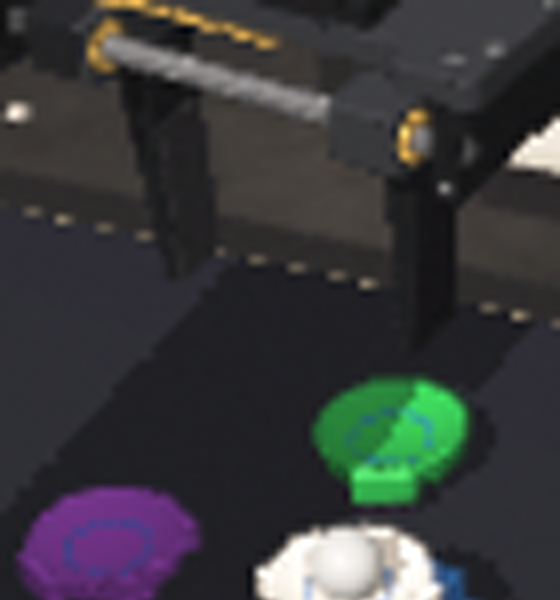

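The scene camera hints that the dish is a few mm lower in y than my estimate. I'll descend to just above the ball and compare directly.

```bash
python3 -m inch '[{"translation":[0,0.01,0],"rotation":[0,0,0],"fingers":0.68},{"translation":[0,0.03,0],"rotation":[0,0,0],"fingers":0.68},{"translation":[0,0.055,0],"rotation":[0,0,0],"fingers":0.68},{"translation":[0,0.07,0],"rotation":[0,0,0],"fingers":0.68},{"translation":[0,0.08,0],"rotation":[0,0,0],"fingers":0.68}]' 15
python3 -m inch '[{"translation":[0,0,0],"rotation":[0,0,0],"fingers":0.68},{"translation":[0,0,0],"rotation":[0,0,0],"fingers":0.68},{"translation":[0,0,0],"rotation":[0,0,0],"fingers":0.68},{"translation":[0,0,0],"rotation":[0,0,0],"fingers":0.68},{"translation":[0,0,0],"rotation":[0,0,0],"fingers":0.68}]' 15
python3 - <<'E'
from h import *
from rig import status
s=status.sense();print(s["time"],s["tcp_pos"],s["tool_rot"],s["force"])
im=viewer.camera("scene")[:,:,::-1];cv2.imwrite("pics/scene2.png",im)
cv2.imwrite("pics/scene2z.png",cv2.resize(im[150:224,155:245],None,fx=8,fy=8,interpolation=cv2.INTER_CUBIC))
T=s["tcp_pos"]
for sg in(-1,1):
  for a in(40,52):print(sg,a,[((proj("scene",T+[dx,sg*a/1e3,0])-[155,150])*8+3.5).round() for dx in(-.01,.01)])
E
```

```text
time: 3.12
tcp_pos: [0.5088, 0.1694, 0.0725]
tool_rot: [-90.0, 0.1, 2.2]
force: [-0.2, -0.3, -1.5]
grip_width: 0.0796
time: 3.53
tcp_pos: [0.51, 0.1697, 0.0755]
tool_rot: [-90.0, -0.1, 2.2]
force: [-0.3, 0.6, -0.4]
grip_width: 0.0798
3.5333 [0.5099586  0.16968402 0.07545624] [-8.99819185e+01 -8.86715178e-02  2.18640356e+00] [-0.27310153  0.55055426 -0.37211733]
-1 40 [array([417., 323.]), array([454., 288.])]
-1 52 [array([449., 335.]), array([486., 300.])]
1 40 [array([212., 245.]), array([250., 212.])]
1 52 [array([182., 233.]), array([220., 201.])]
```

View pics/scene2z.png

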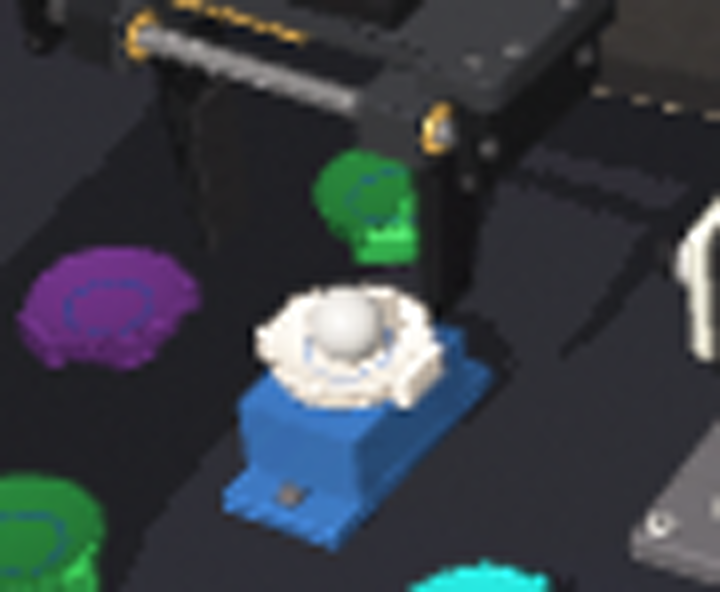

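Run:
```python
from h import *
im=cv2.imread("pics/scene2.png")
a=cv2.resize(im[180:208,183:215],None,fx=20,fy=20,interpolation=cv2.INTER_CUBIC)
g=(np.clip(im/255.,0,1)**.4*255).astype(np.uint8)
b=cv2.resize(g[150:200,165:225],None,fx=12,fy=12,interpolation=cv2.INTER_CUBIC)
cv2.imwrite("pics/a2.png",a);cv2.imwrite("pics/b2.png",b)
```

```text
(no output)
```

View pics/a2.png

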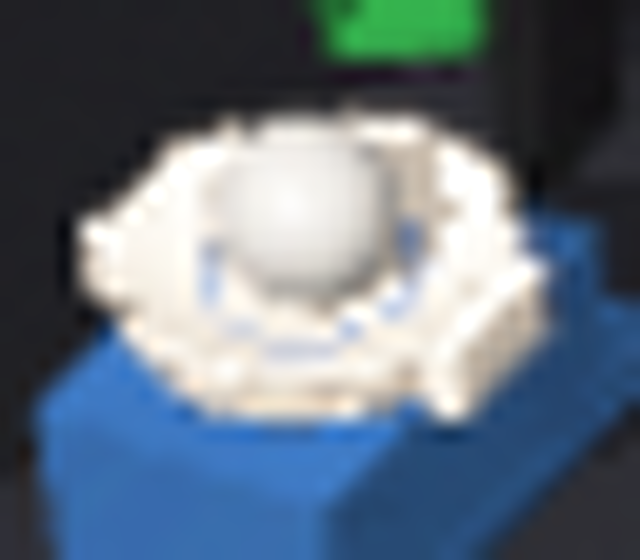

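View pics/b2.png

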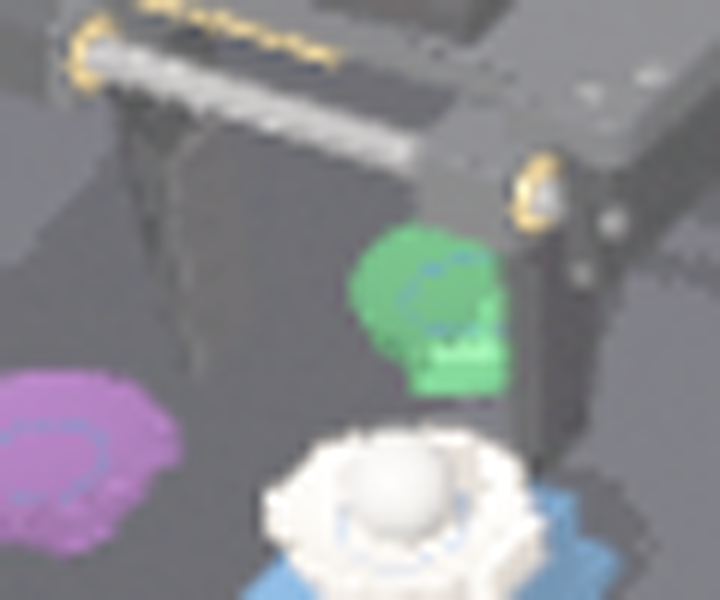

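Run:
```python
from h import *
np.set_printoptions(precision=4,suppress=True)
u=lambda x,y:(183+(x+.5)/20-.5,180+(y+.5)/20-.5)
LF,RF,RB=[onz("scene",u(*p),.0455) for p in((80,230),(438,355),(548,265))]
print("ears",LF,RF,RB,"ctr",(LF+RB)/2,np.linalg.norm(LF-RF),np.linalg.norm(RF-RB))
print("ball scene",onz("scene",u(301,205),.0515),"top ball",onz("top",(208.9,226),.0515))
# fingertip left inner edge bottom, from b2 (200,380)
v=lambda x,y:(165+(x+.5)/12-.5,150+(y+.5)/12-.5)
from rig import status
T=status.sense()["tcp_pos"];R=np.radians(2.2);c,s=np.cos(R),np.sin(R)
print("fingertip L obs",v(200,380),"R obs",v(540,470), "pred")
for y in(.04,.046,.052,-.04,-.046,-.052):
    print(y,[proj("scene",T+[c*x-s*y,s*x+c*y,0]) for x in(-.01,.01)])
```

```text
ears [0.4997 0.196  0.0455] [0.502  0.1412 0.0455] [0.5237 0.1394 0.0455] ctr [0.5117 0.1677 0.0455] 0.05490149798331533 0.021732426387875314
ball scene [0.5122 0.1693 0.0515] top ball [0.5079 0.1708 0.0515]
fingertip L obs (181.20833333333334, 181.20833333333334) R obs (209.54166666666666, 188.70833333333334) pred
0.04 [array([180.7751, 180.572 ]), array([185.3294, 176.3345])]
0.046 [array([178.8503, 179.9081]), array([183.4173, 175.6858])]
0.052 [array([176.9327, 179.2466]), array([181.5124, 175.0396])]
-0.04 [array([207.1547, 189.671 ]), array([211.5259, 185.2215])]
-0.046 [array([209.1884, 190.3725]), array([213.5448, 185.9064])]
-0.052 [array([211.23  , 191.0767]), array([215.5716, 186.594 ])]
```

The estimates agree to within about 1–2 mm of the current TCP. I'll descend so the pads sit at mid-ear, with the TCP at z = 0.021.

```bash
python3 -m inch '[{"translation":[0.0005,0.006,-0.0005],"rotation":[0,0,0],"fingers":0.68},{"translation":[0.0005,0.018,-0.0005],"rotation":[0,0,0],"fingers":0.68},{"translation":[0.0005,0.032,-0.0005],"rotation":[0,0,0],"fingers":0.68},{"translation":[0.0005,0.044,-0.0005],"rotation":[0,0,0],"fingers":0.6},{"translation":[0.0005,0.050,-0.0005],"rotation":[0,0,0],"fingers":0.55}]' 12
python3 -m inch '[{"translation":[0,0.0025,0],"rotation":[0,0,0],"fingers":0.5},{"translation":[0,0.004,0],"rotation":[0,0,0],"fingers":0.46},{"translation":[0,0.0045,0],"rotation":[0,0,0],"fingers":0.42},{"translation":[0,0.0045,0],"rotation":[0,0,0],"fingers":0.38},{"translation":[0,0.0045,0],"rotation":[0,0,0],"fingers":0.36}]' 12
python3 -m inch '[{"translation":[0,0,0],"rotation":[0,0,0],"fingers":0.34},{"translation":[0,0,0],"rotation":[0,0,0],"fingers":0.32},{"translation":[0,0,0],"rotation":[0,0,0],"fingers":0.31},{"translation":[0,0,0],"rotation":[0,0,0],"fingers":0.30},{"translation":[0,0,0],"rotation":[0,0,0],"fingers":0.29}]' 12
```

```text
time: 4.0
tcp_pos: [0.5096, 0.169, 0.0233]
tool_rot: [-90.0, 0.1, 2.2]
force: [-0.6, -0.1, -0.7]
grip_width: 0.075
time: 4.42
tcp_pos: [0.5103, 0.1692, 0.0206]
tool_rot: [-90.0, -0.0, 2.2]
force: [-0.4, 0.1, -0.5]
grip_width: 0.0653
time: 4.83
tcp_pos: [0.5101, 0.1691, 0.0202]
tool_rot: [-90.0, -0.0, 2.2]
force: [0.3, 0.8, -0.6]
grip_width: 0.0615
```

```bash
python3 -m inch '[{"translation":[0,0,0],"rotation":[0,0,0],"fingers":0.28},{"translation":[0,0,0],"rotation":[0,0,0],"fingers":0.27},{"translation":[0,0,0],"rotation":[0,0,0],"fingers":0.26},{"translation":[0,0,0],"rotation":[0,0,0],"fingers":0.25},{"translation":[0,0,0],"rotation":[0,0,0],"fingers":0.24}]' 12
python3 -m inch '[{"translation":[0,0,0],"rotation":[0,0,0],"fingers":0.235},{"translation":[0,0,0],"rotation":[0,0,0],"fingers":0.23},{"translation":[0,0,0],"rotation":[0,0,0],"fingers":0.225},{"translation":[0,0,0],"rotation":[0,0,0],"fingers":0.22},{"translation":[0,0,0],"rotation":[0,0,0],"fingers":0.215}]' 12
python3 -c "
from h import *
im=viewer.camera('scene')[:,:,::-1];cv2.imwrite('pics/scene3.png',im)
g=(np.clip(im/255.,0,1)**.5*255).astype(np.uint8)
cv2.imwrite('pics/b3.png',cv2.resize(g[165:212,172:222],None,fx=12,fy=12,interpolation=cv2.INTER_CUBIC))"
```

```text
time: 5.25
tcp_pos: [0.5101, 0.1692, 0.0201]
tool_rot: [-90.0, -0.0, 2.2]
force: [-0.4, -0.5, 0.3]
grip_width: 0.0592
time: 5.67
tcp_pos: [0.5101, 0.1691, 0.0201]
tool_rot: [-90.0, 0.0, 2.2]
force: [0.4, 0.2, 0.1]
grip_width: 0.058
```

View pics/b3.png

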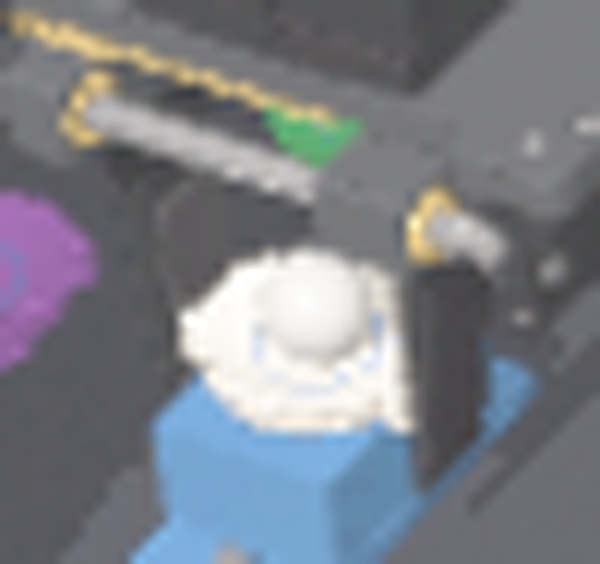

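The fingers straddle the ears with no contact force so far. I'll finish closing.

```bash
python3 -m inch '[{"translation":[0,0,0],"rotation":[0,0,0],"fingers":0.21},{"translation":[0,0,0],"rotation":[0,0,0],"fingers":0.205},{"translation":[0,0,0],"rotation":[0,0,0],"fingers":0.20},{"translation":[0,0,0],"rotation":[0,0,0],"fingers":0.195},{"translation":[0,0,0],"rotation":[0,0,0],"fingers":0.19}]' 12
python3 -m inch '[{"translation":[0,0,0],"rotation":[0,0,0],"fingers":0.18},{"translation":[0,0,0],"rotation":[0,0,0],"fingers":0.17},{"translation":[0,0,0],"rotation":[0,0,0],"fingers":0.15},{"translation":[0,0,0],"rotation":[0,0,0],"fingers":0.1},{"translation":[0,0,0],"rotation":[0,0,0],"fingers":0}]' 12
python3 -m inch '[{"translation":[0,0,0],"rotation":[0,0,0],"fingers":-0.5},{"translation":[0,0,0],"rotation":[0,0,0],"fingers":-1},{"translation":[0,0,0],"rotation":[0,0,0],"fingers":-1},{"translation":[0,0,0],"rotation":[0,0,0],"fingers":-1},{"translation":[0,0,0],"rotation":[0,0,0],"fingers":-1}]' 12
```

```text
time: 6.13
tcp_pos: [0.5101, 0.1692, 0.0201]
tool_rot: [-90.0, -0.0, 2.2]
force: [0.5, 1.4, -1.3]
grip_width: 0.0566
time: 6.55
tcp_pos: [0.5101, 0.1691, 0.0202]
tool_rot: [-90.0, -0.0, 2.2]
force: [-0.5, 0.7, 0.8]
grip_width: 0.0571
time: 6.97
tcp_pos: [0.5101, 0.1691, 0.0201]
tool_rot: [-90.0, -0.0, 2.2]
force: [-0.1, 1.5, -1.1]
grip_width: 0.0569
```

The grip is on both ears at 57 mm and 12 N. Next is a gentle straight lift.

```bash
python3 -m inch '[{"translation":[0,-0.0005,0],"rotation":[0,0,0],"fingers":-1},{"translation":[0,-0.002,0],"rotation":[0,0,0],"fingers":-1},{"translation":[0,-0.004,0],"rotation":[0,0,0],"fingers":-1},{"translation":[0,-0.007,0],"rotation":[0,0,0],"fingers":-1},{"translation":[0,-0.010,0],"rotation":[0,0,0],"fingers":-1}]' 12
python3 -m inch '[{"translation":[0,-0.003,0],"rotation":[0,0,0],"fingers":-1},{"translation":[0,-0.006,0],"rotation":[0,0,0],"fingers":-1},{"translation":[0,-0.009,0],"rotation":[0,0,0],"fingers":-1},{"translation":[0,-0.011,0],"rotation":[0,0,0],"fingers":-1},{"translation":[0,-0.012,0],"rotation":[0,0,0],"fingers":-1}]' 12
python3 -c "
from h import *
im=viewer.camera('scene')[:,:,::-1];cv2.imwrite('pics/scene4.png',im)
g=(np.clip(im/255.,0,1)**.5*255).astype(np.uint8)
cv2.imwrite('pics/b4.png',cv2.resize(g[155:212,172:222],None,fx=10,fy=10,interpolation=cv2.INTER_CUBIC))"
```

```text
time: 7.38
tcp_pos: [0.5101, 0.1691, 0.0304]
tool_rot: [-90.0, 0.0, 2.2]
force: [0.8, 0.4, -1.2]
grip_width: 0.0572
time: 7.8
tcp_pos: [0.5102, 0.1692, 0.0425]
tool_rot: [-90.0, -0.0, 2.2]
force: [0.4, 0.4, -1.9]
grip_width: 0.0572
```

View pics/b4.png

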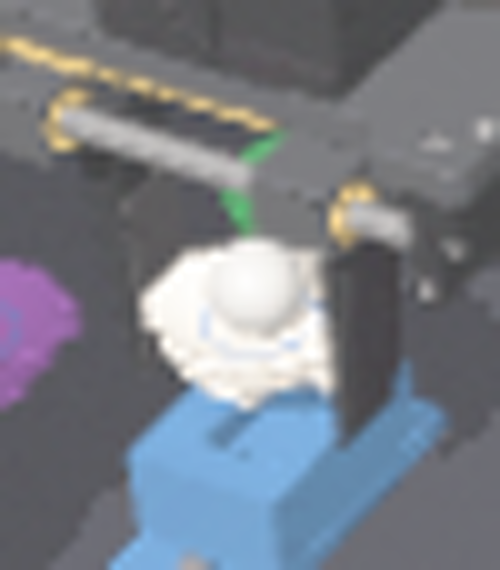

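The dish has risen level out of the pocket with the ball centred. I'll lift it to clear the heads.

```bash
python3 -m inch '[{"translation":[0,-0.001,0],"rotation":[0,0,0],"fingers":-1},{"translation":[0,-0.003,0],"rotation":[0,0,0],"fingers":-1},{"translation":[0,-0.006,0],"rotation":[0,0,0],"fingers":-1},{"translation":[0,-0.010,0],"rotation":[0,0,0],"fingers":-1},{"translation":[0,-0.015,0],"rotation":[0,0,0],"fingers":-1}]' 12
python3 -m inch '[{"translation":[0,-0.006,0],"rotation":[0,0,0],"fingers":-1},{"translation":[0,-0.012,0],"rotation":[0,0,0],"fingers":-1},{"translation":[0,-0.018,0],"rotation":[0,0,0],"fingers":-1},{"translation":[0,-0.024,0],"rotation":[0,0,0],"fingers":-1},{"translation":[0,-0.030,0],"rotation":[0,0,0],"fingers":-1}]' 12
python3 -m inch '[{"translation":[0,-0.006,0],"rotation":[0,0,0],"fingers":-1},{"translation":[0,-0.012,0],"rotation":[0,0,0],"fingers":-1},{"translation":[0,-0.018,0],"rotation":[0,0,0],"fingers":-1},{"translation":[0,-0.024,0],"rotation":[0,0,0],"fingers":-1},{"translation":[0,-0.030,0],"rotation":[0,0,0],"fingers":-1}]' 12
python3 -m inch '[{"translation":[0,-0.006,0],"rotation":[0,0,0],"fingers":-1},{"translation":[0,-0.012,0],"rotation":[0,0,0],"fingers":-1},{"translation":[0,-0.018,0],"rotation":[0,0,0],"fingers":-1},{"translation":[0,-0.023,0],"rotation":[0,0,0],"fingers":-1},{"translation":[0,-0.028,0],"rotation":[0,0,0],"fingers":-1}]' 12
python3 -m inch '[{"translation":[0,-0.004,0],"rotation":[0,0,0],"fingers":-1},{"translation":[0,-0.0065,0],"rotation":[0,0,0],"fingers":-1},{"translation":[0,-0.008,0],"rotation":[0,0,0],"fingers":-1},{"translation":[0,-0.009,0],"rotation":[0,0,0],"fingers":-1},{"translation":[0,-0.009,0],"rotation":[0,0,0],"fingers":-1}]' 12
```

```text
time: 8.27
tcp_pos: [0.51, 0.1691, 0.0574]
tool_rot: [-90.0, 0.0, 2.2]
force: [0.1, 0.1, -1.7]
grip_width: 0.0569
time: 8.68
tcp_pos: [0.5101, 0.1691, 0.0879]
tool_rot: [-90.0, -0.0, 2.2]
force: [-0.4, -0.1, -1.9]
grip_width: 0.0571
time: 9.1
tcp_pos: [0.51, 0.1691, 0.1177]
tool_rot: [-90.0, 0.0, 2.2]
force: [-0.0, 0.5, -2.2]
grip_width: 0.0574
time: 9.52
tcp_pos: [0.5101, 0.1691, 0.1457]
tool_rot: [-90.0, -0.0, 2.2]
force: [-0.7, 0.4, -2.6]
grip_width: 0.0567
time: 9.93
tcp_pos: [0.5101, 0.1691, 0.1542]
tool_rot: [-90.0, -0.0, 2.2]
force: [0.2, -0.3, -1.6]
grip_width: 0.0567
```

```bash
python3 -m inch '[{"translation":[0,0,0],"rotation":[0,0.005,0],"fingers":-1},{"translation":[0,0,0],"rotation":[0,0.015,0],"fingers":-1},{"translation":[0,0,0],"rotation":[0,0.03,0],"fingers":-1},{"translation":[0,0,0],"rotation":[0,0.05,0],"fingers":-1},{"translation":[0,0,0],"rotation":[0,0.075,0],"fingers":-1}]' 12
python3 -m inch '[{"translation":[0,0,0],"rotation":[0,0.03,0],"fingers":-1},{"translation":[0,0,0],"rotation":[0,0.065,0],"fingers":-1},{"translation":[0,0,0],"rotation":[0,0.105,0],"fingers":-1},{"translation":[0,0,0],"rotation":[0,0.145,0],"fingers":-1},{"translation":[0,0,0],"rotation":[0,0.185,0],"fingers":-1}]' 12
python3 -m inch '[{"translation":[0,0,0],"rotation":[0,0.04,0],"fingers":-1},{"translation":[0,0,0],"rotation":[0,0.08,0],"fingers":-1},{"translation":[0,0,0],"rotation":[0,0.12,0],"fingers":-1},{"translation":[0,0,0],"rotation":[0,0.16,0],"fingers":-1},{"translation":[0,0,0],"rotation":[0,0.20,0],"fingers":-1}]' 12
python3 -m inch '[{"translation":[0,0,0],"rotation":[0,0.04,0],"fingers":-1},{"translation":[0,0,0],"rotation":[0,0.08,0],"fingers":-1},{"translation":[0,0,0],"rotation":[0,0.12,0],"fingers":-1},{"translation":[0,0,0],"rotation":[0,0.16,0],"fingers":-1},{"translation":[0,0,0],"rotation":[0,0.20,0],"fingers":-1}]' 12
python3 -m inch '[{"translation":[0,0,0],"rotation":[0,0.04,0],"fingers":-1},{"translation":[0,0,0],"rotation":[0,0.08,0],"fingers":-1},{"translation":[0,0,0],"rotation":[0,0.12,0],"fingers":-1},{"translation":[0,0,0],"rotation":[0,0.16,0],"fingers":-1},{"translation":[0,0,0],"rotation":[0,0.20,0],"fingers":-1}]' 12
python3 -m inch '[{"translation":[0,0,0],"rotation":[0,0.04,0],"fingers":-1},{"translation":[0,0,0],"rotation":[0,0.08,0],"fingers":-1},{"translation":[0,0,0],"rotation":[0,0.12,0],"fingers":-1},{"translation":[0,0,0],"rotation":[0,0.16,0],"fingers":-1},{"translation":[0,0,0],"rotation":[0,0.20,0],"fingers":-1}]' 12
python3 -m inch '[{"translation":[0,0,0],"rotation":[0,0.04,0],"fingers":-1},{"translation":[0,0,0],"rotation":[0,0.08,0],"fingers":-1},{"translation":[0,0,0],"rotation":[0,0.12,0],"fingers":-1},{"translation":[0,0,0],"rotation":[0,0.16,0],"fingers":-1},{"translation":[0,0,0],"rotation":[0,0.20,0],"fingers":-1}]' 12
python3 -m inch '[{"translation":[0,0,0],"rotation":[0,0.038,0],"fingers":-1},{"translation":[0,0,0],"rotation":[0,0.074,0],"fingers":-1},{"translation":[0,0,0],"rotation":[0,0.108,0],"fingers":-1},{"translation":[0,0,0],"rotation":[0,0.14,0],"fingers":-1},{"translation":[0,0,0],"rotation":[0,0.17,0],"fingers":-1}]' 12
python3 -m inch '[{"translation":[0,0,0],"rotation":[0,0.027,0],"fingers":-1},{"translation":[0,0,0],"rotation":[0,0.050,0],"fingers":-1},{"translation":[0,0,0],"rotation":[0,0.068,0],"fingers":-1},{"translation":[0,0,0],"rotation":[0,0.082,0],"fingers":-1},{"translation":[0,0,0],"rotation":[0,0.092,0],"fingers":-1}]' 12
```

```text
time: 10.35
tcp_pos: [0.5101, 0.1691, 0.1541]
tool_rot: [-90.0, 0.0, -2.2]
force: [-0.2, -0.2, -2.4]
grip_width: 0.0568
time: 10.77
tcp_pos: [0.5101, 0.1691, 0.1541]
tool_rot: [-90.0, 0.0, -12.9]
force: [0.1, -0.1, -1.5]
grip_width: 0.0574
time: 11.18
tcp_pos: [0.5101, 0.1691, 0.1541]
tool_rot: [-90.0, 0.0, -24.4]
force: [0.5, 0.5, -1.6]
grip_width: 0.0572
time: 11.6
tcp_pos: [0.5101, 0.1691, 0.1541]
tool_rot: [-90.0, 0.0, -35.8]
force: [1.6, 0.3, -2.0]
grip_width: 0.0569
time: 12.02
tcp_pos: [0.5101, 0.1691, 0.1541]
tool_rot: [-90.0, 0.0, -47.3]
force: [0.4, 0.3, -2.1]
grip_width: 0.0566
time: 12.43
tcp_pos: [0.5101, 0.1691, 0.1541]
tool_rot: [-90.0, 0.0, -58.7]
force: [-0.1, 0.6, -1.6]
grip_width: 0.0568
time: 12.85
tcp_pos: [0.5101, 0.1691, 0.1541]
tool_rot: [-90.0, 0.0, -70.2]
force: [1.0, 0.3, -2.1]
grip_width: 0.057
time: 13.27
tcp_pos: [0.5101, 0.1691, 0.1541]
tool_rot: [-90.0, 0.0, -79.9]
force: [0.7, -0.4, -2.0]
grip_width: 0.057
time: 13.68
tcp_pos: [0.5101, 0.1691, 0.1541]
tool_rot: [-90.0, 0.0, -85.1]
force: [0.5, -0.3, -0.7]
grip_width: 0.0572
```

```bash
python3 -c "
from h import *
from rig import status
s=status.sense();print(s['time'],s['tcp_pos'],s['tool_rot'],s['qpos'],s['force'])
im=viewer.camera('scene')[:,:,::-1];cv2.imwrite('pics/scene5.png',im)
g=(np.clip(im/255.,0,1)**.6*255).astype(np.uint8)
cv2.imwrite('pics/b5.png',cv2.resize(g[105:185,150:240],None,fx=7,fy=7,interpolation=cv2.INTER_CUBIC))"
```

```text
13.6833 [0.51007063 0.1691395  0.1541135 ] [-8.99999192e+01  3.29512474e-03 -8.50824562e+01] [1.12998720e+01 2.52744136e+01 1.05559153e+02 4.31627099e-03
 4.91659864e+01 6.37950592e+00] [ 0.4891317  -0.26228806 -0.73590889]
```

View pics/b5.png

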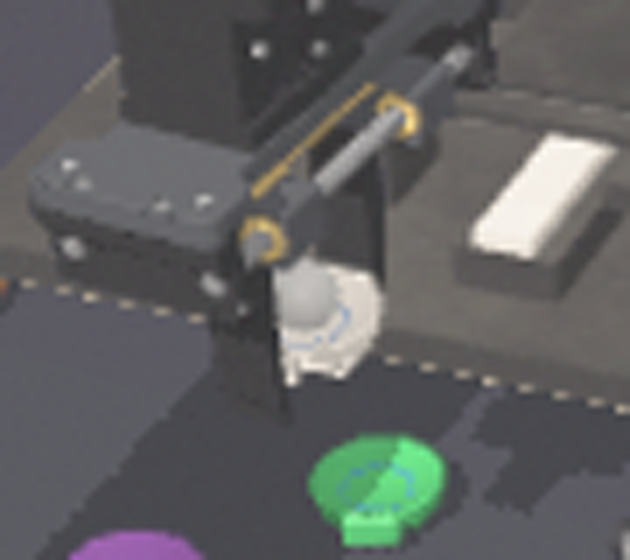

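The ball is still centred, at zoom (305,292). I'll translate over the light head with a smooth profile.

```bash
python3 -m inch '[{"translation":[0.0005,0,0.0001],"rotation":[0,0,0],"fingers":-1},{"translation":[0.0015,0,0.0002],"rotation":[0,0,0],"fingers":-1},{"translation":[0.0035,0,0.0005],"rotation":[0,0,0],"fingers":-1},{"translation":[0.0065,0,0.0009],"rotation":[0,0,0],"fingers":-1},{"translation":[0.0105,0,0.0014],"rotation":[0,0,0],"fingers":-1}]' 12
python3 -m inch '[{"translation":[0.005,0,0.0007],"rotation":[0,0,0],"fingers":-1},{"translation":[0.011,0,0.0015],"rotation":[0,0,0],"fingers":-1},{"translation":[0.018,0,0.0024],"rotation":[0,0,0],"fingers":-1},{"translation":[0.026,0,0.0035],"rotation":[0,0,0],"fingers":-1},{"translation":[0.035,0,0.0047],"rotation":[0,0,0],"fingers":-1}]' 12
python3 -m inch '[{"translation":[0.010,0,0.0013],"rotation":[0,0,0],"fingers":-1},{"translation":[0.020,0,0.0027],"rotation":[0,0,0],"fingers":-1},{"translation":[0.030,0,0.0040],"rotation":[0,0,0],"fingers":-1},{"translation":[0.040,0,0.0053],"rotation":[0,0,0],"fingers":-1},{"translation":[0.050,0,0.0066],"rotation":[0,0,0],"fingers":-1}]' 12
python3 -m inch '[{"translation":[0.010,0,0.0013],"rotation":[0,0,0],"fingers":-1},{"translation":[0.020,0,0.0027],"rotation":[0,0,0],"fingers":-1},{"translation":[0.030,0,0.0040],"rotation":[0,0,0],"fingers":-1},{"translation":[0.040,0,0.0053],"rotation":[0,0,0],"fingers":-1},{"translation":[0.050,0,0.0066],"rotation":[0,0,0],"fingers":-1}]' 12
python3 -m inch '[{"translation":[0.010,0,0.0013],"rotation":[0,0,0],"fingers":-1},{"translation":[0.020,0,0.0027],"rotation":[0,0,0],"fingers":-1},{"translation":[0.030,0,0.0040],"rotation":[0,0,0],"fingers":-1},{"translation":[0.040,0,0.0053],"rotation":[0,0,0],"fingers":-1},{"translation":[0.050,0,0.0066],"rotation":[0,0,0],"fingers":-1}]' 12
python3 -m inch '[{"translation":[0.0095,0,0.0013],"rotation":[0,0,0],"fingers":-1},{"translation":[0.018,0,0.0024],"rotation":[0,0,0],"fingers":-1},{"translation":[0.0255,0,0.0034],"rotation":[0,0,0],"fingers":-1},{"translation":[0.032,0,0.0043],"rotation":[0,0,0],"fingers":-1},{"translation":[0.0375,0,0.0050],"rotation":[0,0,0],"fingers":-1}]' 12
python3 -m inch '[{"translation":[0.0047,0,0.0006],"rotation":[0,0,0],"fingers":-1},{"translation":[0.0087,0,0.0012],"rotation":[0,0,0],"fingers":-1},{"translation":[0.0119,0,0.0016],"rotation":[0,0,0],"fingers":-1},{"translation":[0.0143,0,0.0019],"rotation":[0,0,0],"fingers":-1},{"translation":[0.0159,0,0.0021],"rotation":[0,0,0],"fingers":-1}]' 12
python3 -m inch '[{"translation":[0.001,0,0.0001],"rotation":[0,0,0],"fingers":-1},{"translation":[0.0015,0,0.0002],"rotation":[0,0,0],"fingers":-1},{"translation":[0.0018,0,0.0002],"rotation":[0,0,0],"fingers":-1},{"translation":[0.0018,0,0.0002],"rotation":[0,0,0],"fingers":-1},{"translation":[0.0018,0,0.0002],"rotation":[0,0,0],"fingers":-1}]' 12
python3 -c "
from h import *
from rig import status
s=status.sense();print(s['time'],s['tcp_pos'],s['tool_rot'],s['force'])
for n in M:
  im=viewer.camera(n)[:,:,::-1];cv2.imwrite(f'pics/{n}6.png',im)
  g=(np.clip(im/255.,0,1)**.6*255).astype(np.uint8)
  x,y=map(int,proj(n,s['tcp_pos']));print(n,x-60,y-45)
  cv2.imwrite(f'pics/{n}6z.png',cv2.resize(g[y-45:y+55,x-60:x+60],None,fx=6,fy=6,interpolation=cv2.INTER_CUBIC))"
```

```text
time: 14.15
tcp_pos: [0.5124, 0.1586, 0.1541]
tool_rot: [-90.0, 0.0, -85.0]
force: [0.2, 0.9, -2.4]
grip_width: 0.0573
time: 14.57
tcp_pos: [0.5203, 0.1235, 0.1542]
tool_rot: [-90.0, 0.0, -85.0]
force: [-0.2, 1.0, -1.4]
grip_width: 0.0568
time: 14.98
tcp_pos: [0.5313, 0.0739, 0.1541]
tool_rot: [-90.0, 0.0, -85.0]
force: [0.1, 0.2, -2.0]
grip_width: 0.0569
time: 15.4
tcp_pos: [0.5422, 0.0248, 0.1541]
tool_rot: [-90.0, 0.0, -85.0]
force: [0.4, -0.7, -1.6]
grip_width: 0.0569
time: 15.82
tcp_pos: [0.5531, -0.0244, 0.1541]
tool_rot: [-90.0, 0.0, -85.0]
force: [-0.4, 0.0, -2.0]
grip_width: 0.0568
time: 16.23
tcp_pos: [0.5612, -0.061, 0.1541]
tool_rot: [-90.0, 0.0, -85.0]
force: [0.2, 0.0, -1.9]
grip_width: 0.0569
time: 16.65
tcp_pos: [0.5646, -0.0761, 0.1541]
tool_rot: [-90.0, 0.0, -85.0]
force: [0.5, -0.6, -1.1]
grip_width: 0.0568
time: 17.07
tcp_pos: [0.5649, -0.0776, 0.1541]
tool_rot: [-90.0, 0.0, -85.0]
force: [-0.8, 0.5, -0.8]
grip_width: 0.057
17.0667 [ 0.56492222 -0.07761807  0.15412971] [-8.99975977e+01  4.66748717e-03 -8.50053052e+01] [-0.83099868  0.51580823 -0.78374245]
scene 234 130
top 249 155
```

View pics/scene6z.png

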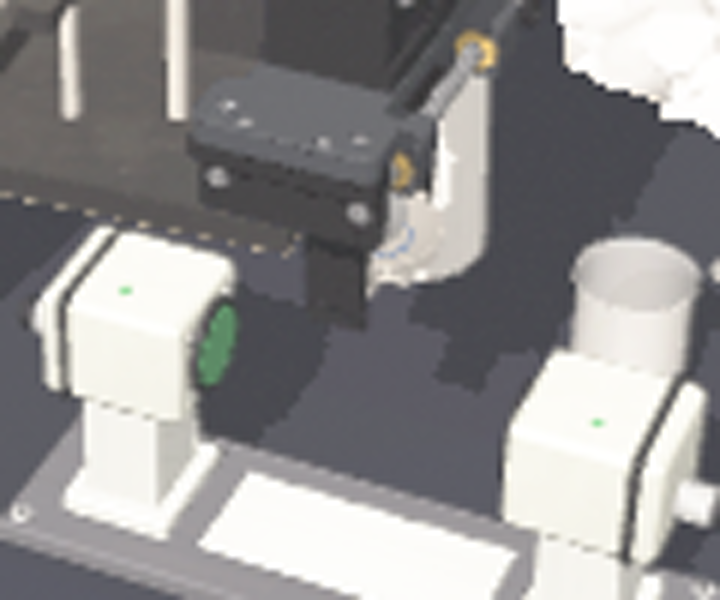

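View pics/top6z.png

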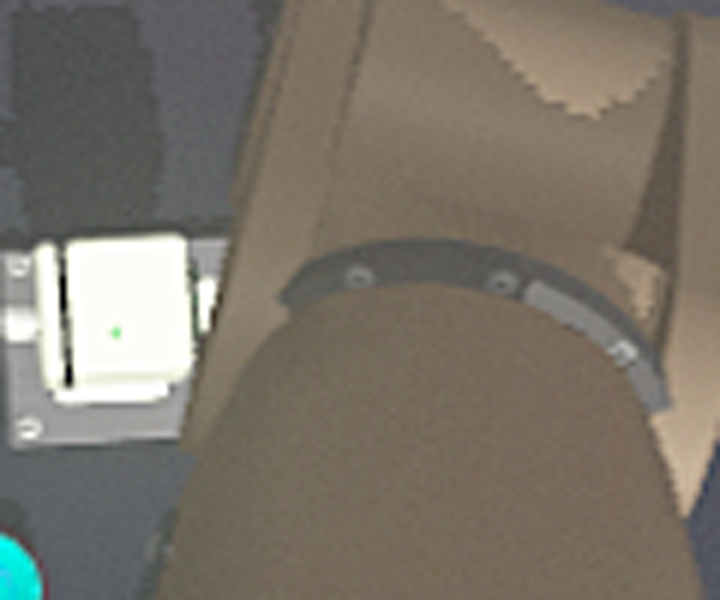

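The dish is above the middle of the gap with the heads clear. I'll descend to bring the ball to z = 0.100, which puts the TCP at 0.0686.

```bash
python3 -m inch '[{"translation":[0,0.0005,0],"rotation":[0,0,0],"fingers":-1},{"translation":[0,0.0015,0],"rotation":[0,0,0],"fingers":-1},{"translation":[0,0.003,0],"rotation":[0,0,0],"fingers":-1},{"translation":[0,0.005,0],"rotation":[0,0,0],"fingers":-1},{"translation":[0,0.008,0],"rotation":[0,0,0],"fingers":-1}]' 12
python3 -m inch '[{"translation":[0,0.004,0],"rotation":[0,0,0],"fingers":-1},{"translation":[0,0.009,0],"rotation":[0,0,0],"fingers":-1},{"translation":[0,0.014,0],"rotation":[0,0,0],"fingers":-1},{"translation":[0,0.019,0],"rotation":[0,0,0],"fingers":-1},{"translation":[0,0.024,0],"rotation":[0,0,0],"fingers":-1}]' 12
python3 -m inch '[{"translation":[0,0.005,0],"rotation":[0,0,0],"fingers":-1},{"translation":[0,0.010,0],"rotation":[0,0,0],"fingers":-1},{"translation":[0,0.015,0],"rotation":[0,0,0],"fingers":-1},{"translation":[0,0.020,0],"rotation":[0,0,0],"fingers":-1},{"translation":[0,0.025,0],"rotation":[0,0,0],"fingers":-1}]' 12
python3 -m inch '[{"translation":[0,0.005,0],"rotation":[0,0,0],"fingers":-1},{"translation":[0,0.010,0],"rotation":[0,0,0],"fingers":-1},{"translation":[0,0.014,0],"rotation":[0,0,0],"fingers":-1},{"translation":[0,0.018,0],"rotation":[0,0,0],"fingers":-1},{"translation":[0,0.021,0],"rotation":[0,0,0],"fingers":-1}]' 12
python3 -m inch '[{"translation":[0,0.0025,0],"rotation":[0,0,0],"fingers":-1},{"translation":[0,0.0045,0],"rotation":[0,0,0],"fingers":-1},{"translation":[0,0.006,0],"rotation":[0,0,0],"fingers":-1},{"translation":[0,0.007,0],"rotation":[0,0,0],"fingers":-1},{"translation":[0,0.0075,0],"rotation":[0,0,0],"fingers":-1}]' 12
python3 -c "
from h import *
from rig import status
s=status.sense();print(s['time'],s['tcp_pos'],s['tool_rot'],s['force'])
for n in M:
  im=viewer.camera(n)[:,:,::-1];cv2.imwrite(f'pics/{n}7.png',im)
  g=(np.clip(im/255.,0,1)**.6*255).astype(np.uint8)
  x,y=map(int,proj(n,s['tcp_pos']));print(n,x-35,y-40,proj(n,[*s['tcp_pos'][:2],.1]))
  cv2.imwrite(f'pics/{n}7z.png',cv2.resize(g[y-40:y+25,x-35:x+35],None,fx=9,fy=9,interpolation=cv2.INTER_CUBIC))"
```

```text
time: 17.58
tcp_pos: [0.565, -0.0778, 0.146]
tool_rot: [-90.0, -0.0, -85.0]
force: [-0.0, 0.1, -1.4]
grip_width: 0.057
time: 18.0
tcp_pos: [0.5649, -0.0777, 0.1215]
tool_rot: [-90.0, 0.0, -85.0]
force: [-0.1, 0.0, -2.2]
grip_width: 0.0569
time: 18.42
tcp_pos: [0.565, -0.0777, 0.0966]
tool_rot: [-90.0, 0.0, -85.0]
force: [0.2, 0.3, -1.6]
grip_width: 0.0566
time: 18.83
tcp_pos: [0.5649, -0.0777, 0.0756]
tool_rot: [-90.0, 0.0, -85.0]
force: [-0.0, 0.1, -1.7]
grip_width: 0.0573
time: 19.25
tcp_pos: [0.565, -0.0777, 0.0686]
tool_rot: [-90.0, 0.0, -85.0]
force: [0.2, -0.0, -2.5]
grip_width: 0.0569
19.25 [ 0.56496051 -0.0777329   0.06856236] [-8.99954705e+01  1.87738569e-03 -8.50131687e+01] [ 0.24425748 -0.00760168 -2.49357477]
scene 258 164 [293.69010097 194.08576444]
top 270 165 [307.24196069 203.67628118]
```

View pics/scene7z.png

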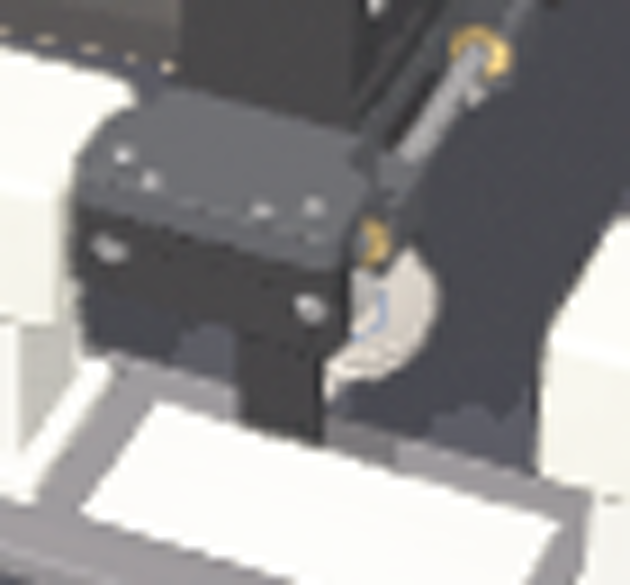

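View pics/scene7.png

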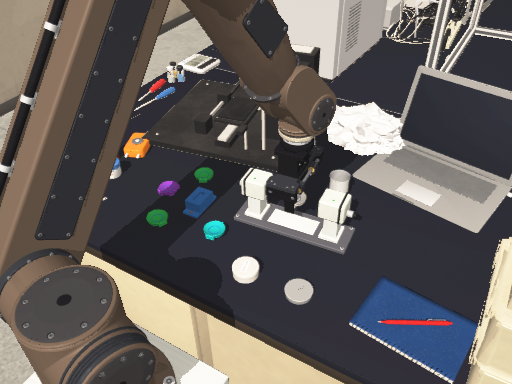

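Run:
```python
from h import *
np.set_printoptions(precision=4,suppress=True)
for nm,T,yaw,px in(("3",[.5101,.1691,.0201],2.2,(172+(313.5)/12-.5,165+304.5/12-.5)),("4",[.5102,.1692,.0425],2.2,(196.85,183.05)),("5",[.5101,.1691,.1541],-85.1,(193.07,146.3))):
    z=T[2]+.0314;X=onz("scene",px,z);d=(X-np.array([T[0],T[1],z]))[:2];a=np.radians(yaw);R=np.array([[np.cos(a),-np.sin(a)],[np.sin(a),np.cos(a)]])
    print(nm,"world off",d,"in tool (x,z)",R.T@d)
T=np.array([.56496,-.07773,.0686]);a=np.radians(-85);tx=np.array([np.cos(a),np.sin(a),0]);tz=np.array([-np.sin(a),np.cos(a),0])
for s in(-1,):
  for w in(28.5,40.5):
    print(w,[((proj("scene",T+tx*x-tz*w/1e3)-[258,164])*9+4).round() for x in(-.01,.01)])
```

```text
3 world off [ 0.0018 -0.0001] in tool (x,z) [ 0.0018 -0.0002]
4 world off [ 0.0016 -0.0005] in tool (x,z) [ 0.0015 -0.0005]
5 world off [ 0.0021 -0.0019] in tool (x,z) [0.002 0.002]
28.5 [array([245., 420.]), array([315., 441.])]
40.5 [array([227., 447.]), array([298., 469.])]
```

Both views agree that the ball is within about 1 mm of the beam point. I'll make a tiny smooth nudge and let it settle.

```bash
python3 -m inch '[{"translation":[-0.0001,0,0],"rotation":[0,0,0],"fingers":-1},{"translation":[-0.0003,0,-0.0001],"rotation":[0,0,0],"fingers":-1},{"translation":[-0.0005,0,-0.0002],"rotation":[0,0,0],"fingers":-1},{"translation":[-0.0006,0,-0.0003],"rotation":[0,0,0],"fingers":-1},{"translation":[-0.0006,0,-0.0003],"rotation":[0,0,0],"fingers":-1}]' 12
python3 -m inch '[{"translation":[0,0,0],"rotation":[0,0,0],"fingers":-1},{"translation":[0,0,0],"rotation":[0,0,0],"fingers":-1},{"translation":[0,0,0],"rotation":[0,0,0],"fingers":-1},{"translation":[0,0,0],"rotation":[0,0,0],"fingers":-1},{"translation":[0,0,0],"rotation":[0,0,0],"fingers":-1}]' 12
python3 -c "
from h import *
from rig import status
im=viewer.camera('scene')[:,:,::-1];cv2.imwrite('pics/scene8.png',im)
g=(np.clip(im/255.,0,1)**.8*255).astype(np.uint8)
cv2.imwrite('pics/scene8z.png',cv2.resize(g[175:215,275:320],None,fx=14,fy=14,interpolation=cv2.INTER_CUBIC))
print((proj('scene',[.5647,-.0777,.1])-[275,175])*14+6.5)
s=status.sense();print(s['time'],s['tcp_pos'],s['tool_rot'],s['force'])"
```

```text
time: 19.77
tcp_pos: [0.5646, -0.0771, 0.0687]
tool_rot: [-90.0, 0.0, -85.0]
force: [-0.2, -0.6, -2.6]
grip_width: 0.057
time: 20.18
tcp_pos: [0.5646, -0.0772, 0.0686]
tool_rot: [-90.0, 0.0, -85.0]
force: [-0.0, -1.4, -1.1]
grip_width: 0.057
[267.27675238 274.49403991]
20.2333 [ 0.56461872 -0.07718907  0.06864057] [-8.99935060e+01  1.77968304e-03 -8.50165239e+01] [-0.71823069  0.30092265 -0.79328394]
```

View pics/scene8z.png

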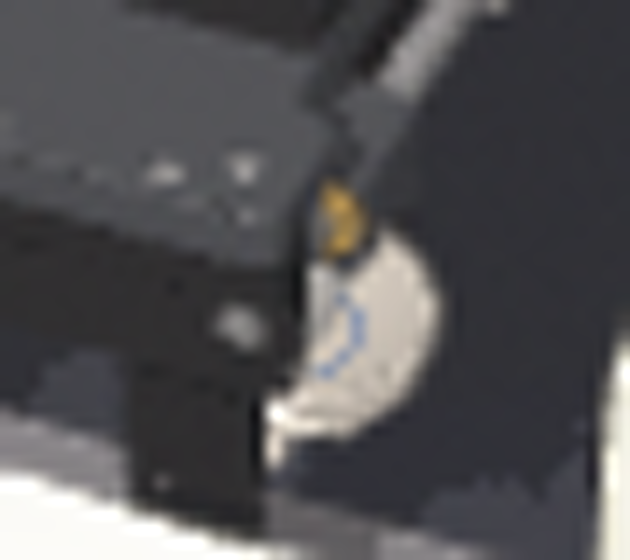

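The dish is level, with the ring's right arc visible at zoom (350,330). The ball's grey edge shows at about (320,285), just inside the ring. Handing in.

```bash
python3 -c "
from rig import hand_in
print(hand_in())"
```

```text
the job is handed in; nothing more can be done
None
```

The dish is between the gauge heads, held level in the air with the ball on the beam point as far as I could measure. I handed the job in at about 20 s.

I gripped the dish by its ears with 12 N, lifted it straight out of the nest and turned it 87° to square it to the gauge. I then carried it over the light head and lowered it into the gap.

**Last checks**
- **Pose:** the TCP is at (0.5646, -0.0772, 0.0686), with tilt under 0.01° and yaw -85.0°. The ears therefore lie across the beam, which I measured at 5.0° to the world y axis.
- **Ball position:** it works out to about 1 mm from the beam point at z ≈ 0.100. That figure comes from the grip geometry and earlier pictures.
- **Grip and forces:** the finger opening stayed steady at 57 mm. No force reading between moves exceeded about 3 N.

**What I could not confirm**
- **Ball centring at the end:** the last clear view of the ball centred was right after the quarter turn. At the end the gripper hid most of it, and only its edge and the ring's right arc were visible, consistent with it still being centred.
- **Camera disagreement:** the two cameras differed by about 2–4 mm. I averaged them and checked the result against the fingertips and against the ball before and after the turn, so the ball's position is uncertain by roughly 1 mm.

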